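Rack a glued-sherd tray in its curing lane

ROBOT

A 6-joint arm with a two-finger parallel gripper is mounted at the origin on a cart in front of the work surface, level with it; the furniture and walls round the work are solid. World frame = base frame: x ahead of the robot, y to its left, z up, the work surface at z = 0. Lengths are in m, angles in rad, forces in N, time in s.
With the tool pointing down it reaches from about 0.35 to 0.975 m from the base axis. Payload 4.9 kg.
Tool frame: the origin (TCP) lies midway between the tips of the shut fingers; the grasp point (between the pads) lies 19 mm behind it; x points along the fingers, y is the direction in which the jaws open and shut, and the axes are right-handed (so a half turn about x gives the same grasp; the last joint's range is limited). The gripper opens to 85 mm and grips with 20 to 120 N. Pads are 22 mm wide; open, the fingers measure 114 mm over their backs; the gripper's body (76 mm by 85 mm) begins 54 mm behind the grasp point. The pads swing forward as they close: fully open they stand 13 mm farther back than shut.
Start: joints at [1.094, 0.053, 1.613, -0, 1.476, -0.119], TCP at [0.219, 0.585, 0.231] pointing down, gripper open.
Joint ranges: [-3.01, 3.01], [-1.01, 2.22], [0.06, 2.58], [-1.02, 4.17], [0.09, 2.62], [-3.14, 3.14]. Speed limits (rad/s): [2.57, 2.57, 3.14, 3.14, 3.14, 3.14].

INTERFACE

Orientations are given as a rotation vector (axis times angle).
In Python, from station import ctrl gives the robot as it stands.
- The arm moves only by the shell command python3 -m handwheel 'ROWS' [FORCE]. ROWS is JSON, a list of rows, each a list of 3 entries, a list of its own where there are three numbers: the finger opening in m, from 0 to 0.0854, then the shift along the tool's x, y, z in m, then the turn, a rotation vector about the tool's x, y, z in degrees. In form: [[claw, [dx, dy, dz], [ax, ay, az]], ...]. A call has 1 to 10 rows; each row shifts and turns the commanded pose from where the row before left it, along the tool's axes as they then stand; what a row does not reach is not made up. A row lasts 1/12 s, in which the tool goes at most 41.7 mm and 7.16 degrees, less where a joint would pass 70% of its speed; a pose out of reach is approached as far as the arm can. A call with a gripper value outside its range is refused whole. The fingers move at their own pace and stop on an object; FORCE is the grip in N (left out, the last holds). Time passes only in rows, so rows that do not move let the fingers close. It gives the time, the measured TCP pose, the force and the opening at its end, in the units of the state.
- ctrl.get_obs(): the state, without advancing time (a new reading comes with each control period).
- ctrl.get_image(name): name is "scene" or "top" or "wrist"; returns the picture (384x512x3 uint8, red, green, blue); there is no depth.
- ctrl.camera_params(name): a dict with "vertical_fov" (degrees; the focal length in pixels is half the picture's height over the tangent of half this angle, whatever the lens; pixels are square), "cx", "cy" (the principal point, pixels), "rvec" (rotation vector, rad) and "tvec" (3), from world to camera coordinates, as OpenCV has them; the wrist camera has in their place "T_tool_cam" (4x4, takes a point from camera to tool coordinates, whose origin is the TCP and whose axes are the tool frame's). Camera axes: x right, y down, z forward; pixel columns grow to the right and rows downward; lengths in m; the calibration is good to about 2 mm. A picture is of the moment at which its call begins: read the wrist's pose just before it. camera_params takes no time and is no camera call.
- ctrl.finish_job(): hands the job in, once; it reports no verdict.
Trained networks look in the newest picture that a camera, given by its name, has taken for a name from the list of things; names that differ only in an ending like _2 or _b are one class to them, and where a whole thing is asked for, a point or a joint stands for the part that bears it (a point fixed in the world has none). Each returns a list of dicts, best first, with "score" (0 to 1); they miss things now and then, are a little off and sometimes report something else, mostly with a low value. They report only what shows in the picture. A call takes as long as a camera call.
- ctrl.look_for(thing, camera): "box" ([centre column, centre row, width, height] in pixels, round what is visible of it).
- ctrl.silhouettes(thing, camera): "mask" (384x512 bool, what is visible of it) and "box" ([centre column, centre row, width, height] in pixels, round what is visible of it).
- ctrl.tip_of(thing, camera): "centre" ([row, column] in pixels: a listed point, or the origin of a listed thing).
The state is a dict: "t": time; "q": joint angles; "dq": joint speeds; "effort": joint torques, N m; "tool_pos": TCP position; "tool_rot": TCP orientation; "contact_force": force on the tool from outside, world axes, zero at the start; "wrist_torque": the same for the moment, N m; "opening": finger opening in m.
Only numpy, scipy, OpenCV 4.12 (cv2) and the standard library are available. Lean on these libraries where they do the work, as an engineer would, in place of code of your own. Each camera call takes 0.05 s, during which the arm holds its last target.

TASK

Push the loose tray, which stands on the front apron of the curing rack, in front of the empty lane and then straight down that lane until the sprung catch in the lane's floor has sprung up behind it. The sherd's glue is still soft, so only push the tray along the deck with the fingertips: do not lift or tip it, and do not let it touch the rails of any lane. Leave the two trays already racked and everything round the rack where they are.

Things in the scene. Friction and masses are not known exactly. Their poses are not given: they have to be found in the camera images.
- tray: The open grey finds tray to be racked, holding a glued sherd on foam, standing loose on the rack's apron. 96 mm long (its x), 84 mm wide (its y), 34 mm high, upright walls 4 mm thick, about 0.25 kg; it slides freely under 1 to 3 N. Origin at the centre of its underside, z up. It goes in with its x along the lane (blank paper label on its rear, -x, face).
- rack: Curing rack: flat white deck 320 mm deep (x) and 352 mm wide (y), its top 18 mm above the table, fixed to the table. Origin at table height under the deck's centre; x points from the open front to the back. The front half (x < 0) is the bare apron; three parallel lanes, 114 mm apart, stand on the rear half, two of them already filled with trays.
- lane_empty: The lane without a tray (any of the three). Origin at the centre of its mouth, at deck-top height; x points inward along the lane, y across to the left, z up. 102 mm wide between its rails. A sprung catch rises from its floor between x = 11 and 50 mm; its end stop, 22 mm high, has its face at x = 155 mm. A racked tray's origin lies at x = 98 to 107 mm, the last when it rests on the stop (resting on the stop is fine).
- catch_empty (a joint): Sprung ramp catch in the empty lane's floor, 28 mm wide, hinged at lane x = 11 mm, tip at x = 50 mm. 0 rad: up, tip 8 mm above the floor; 0.23: pressed flush. A tray sliding in presses it down (under 1 N) and it springs up behind the tray once the tray's rear edge is past the tip.
- rails_empty: Two parallel aluminium rails (one body) of the empty lane, each 6 mm thick and 20 mm high, inner faces 51 mm either side of the lane's centre line (102 mm clear), from the lane's mouth to 159 mm inward. Origin and axes are those of the lane's body. The tray must not touch them.
- rails_b: Two parallel aluminium rails (one body) of the filled lane b, each 6 mm thick and 20 mm high, inner faces 51 mm either side of the lane's centre line (102 mm clear), from the lane's mouth to 159 mm inward. Origin and axes are those of the lane's body. The tray must not touch them.
- rails_c: Two parallel aluminium rails (one body) of the filled lane c, each 6 mm thick and 20 mm high, inner faces 51 mm either side of the lane's centre line (102 mm clear), from the lane's mouth to 159 mm inward. Origin and axes are those of the lane's body. The tray must not touch them.
- racked_tray_b: A like tray already in lane b behind its catch: 96x84x34 mm, origin at the centre of its underside. Leave it alone.
- racked_tray_c: A like tray already in lane c behind its catch: 96x84x34 mm, origin at the centre of its underside. Leave it alone.
- tub: Small white tub with lime lid, 49 mm diameter, 30 mm high, standing left of the rack; a bystander to leave alone.
- vial: Small capped glass vial, 23 mm diameter, 51 mm high, standing left of the rack; a bystander to leave alone.
- specimen_cup: Clear cup with yellow content, 53 mm diameter, 72 mm high, standing right of the rack; a bystander to leave alone.
- the_tweezers: Steel tweezers, 122 mm long, lying right of the rack; a bystander to leave alone.
- the_marker: Felt marker, 124 mm long, lying right of the rack; a bystander to leave alone.
- lane_b: Filled lane b, of the same form and axes as the empty lane.
- lane_c: Filled lane c, of the same form and axes as the empty lane.

How it is judged:
By the outcome, as a careful person would: the job done as asked, in the order asked, and still so for the second after the job is handed in, with the robot touching nothing.
It also fails if it takes over 61 s, if anything falls off the work surface, if the arm or the gripper's body presses on something with over 40 N, if the wrist force passes 120 N, or if a joint passes its speed limit or range.

## Working session

There is one attempt and no reset: what is moved stays moved. The work goes in short steps, Python scripts to look and compute and a shell command to move; the robot and the scene stay as the last step left them, time stands still between calls to the robot, and variables do not carry over. Pictures are saved under pics/ and viewed, and the job is handed in when it is done.

```bash
mkdir -p pics; ls; python3 - <<'E'
from station import ctrl
import cv2
print(ctrl.get_obs())
for n in ["scene","top","wrist"]:
    im=ctrl.get_image(n); cv2.imwrite(f"pics/{n}0.png",im[:,:,::-1]); print(n,ctrl.camera_params(n))
E
```

```text
pics
{'t': 0.0, 'q': array([ 1.09398800e+00,  5.33792332e-02,  1.61432697e+00,  1.38828601e-05,
        1.47599571e+00, -1.19018821e-01]), 'dq': array([-2.36703155e-03,  6.50767751e-05, -4.36116278e-04,  8.62599029e-05,
       -1.37503285e-03, -5.43316670e-04]), 'effort': array([-1.38542393e-03, -3.93684590e+01, -3.70170772e+01, -2.30671694e-04,
        7.24281606e-03,  1.07522806e-05]), 'tool_pos': array([0.21859098, 0.58484927, 0.23002946]), 'tool_rot': array([ 0.27917387,  1.55313704, -0.2823489 ]), 'contact_force': array([-0.08587312,  0.3016005 ,  0.14869057]), 'wrist_torque': array([ 0.00928678, -0.00509757,  0.0008988 ]), 'opening': 0.0852957436765735}
scene {'vertical_fov': 43.13283266060217, 'cx': 257.866623407292, 'cy': 191.50334018108168, 'rvec': array([ 1.96124267, -0.94683103,  0.50614829]), 'tvec': array([-0.39910557,  0.27372508,  1.139763  ])}
top {'vertical_fov': 50.208028472900466, 'cx': 256.6333994834236, 'cy': 188.45831538317958, 'rvec': array([ 2.14390596, -2.1514304 ,  0.12627238]), 'tvec': array([-0.05576885,  0.5741797 ,  1.01358843])}
wrist {'vertical_fov': 60.71466068310716, 'cx': 259.66042957168014, 'cy': 191.22864222714963, 'T_tool_cam': array([[-5.59354211e-05, -2.77759876e-01,  9.60650534e-01,
        -1.41807508e-01],
       [ 9.99999994e-01,  7.12152306e-05,  7.88175842e-05,
        -7.09254421e-04],
       [-9.03053117e-05,  9.60650533e-01,  2.77759870e-01,
        -7.14878016e-02],
       [ 0.00000000e+00,  0.00000000e+00,  0.00000000e+00,
         1.00000000e+00]])}
```

View pics/top0.png

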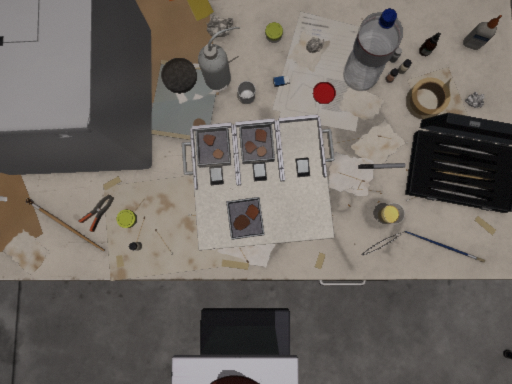

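View pics/scene0.png

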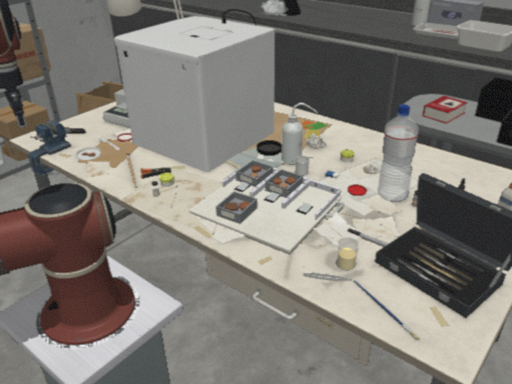

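```bash
python3 - <<'E'
from station import ctrl
import cv2, numpy as np
im=ctrl.get_image("top")[:,:,::-1].copy()
for th in ["tray","rack","lane_empty","rails_empty","catch_empty","racked_tray_b","lane_b","tub"]:
    for f in ["silhouettes","tip_of"]:
        try:
            for r in getattr(ctrl,f)(th,"top")[:4]:
                print(th,f,round(r["score"],2),r.get("box"),r.get("centre"), r["mask"].sum() if "mask" in r else "")
        except Exception as e: print(th,f,e)
print(ctrl.get_obs()["t"])
E
```

```text
tray silhouettes 0.94 [246.3, 216.9, 38.0, 43.1] None 1233
tray silhouettes 0.65 [302.6, 147.7, 51.1, 65.0] None 303
tray silhouettes 0.48 [212.2, 147.2, 34.9, 43.1] None 1266
tray tip_of 0.66 None [216.3, 246.1] 
tray tip_of 0.65 None [212.0, 386.2] 
rack silhouettes 0.85 [256.4, 185.6, 152.7, 132.9] None 10983
rack tip_of 0.83 None [182.7, 258.4] 
rack tip_of 0.41 None [146.0, 256.9] 
lane_empty silhouettes 0.68 [302.4, 146.2, 53.9, 65.0] None 725
lane_empty tip_of 0.71 None [217.4, 127.9] 
lane_empty tip_of 0.7 None [174.6, 303.1] 
rails_empty silhouettes 0.8 [300.4, 155.0, 47.6, 57.0] None 204
rails_empty tip_of 0.6 None [186.9, 215.6] 
catch_empty tip_of it knows: lane, lane_empty, rack, racked_tray, rails, rails_empty, specimen_cup, the_marker, the_tweezers, tray, tub, vial
racked_tray_b silhouettes 0.95 [254.7, 142.8, 34.0, 38.0] None 1275
racked_tray_b silhouettes 0.76 [213.0, 147.2, 35.0, 42.8] None 1215
racked_tray_b tip_of 0.72 None [145.3, 257.2] 
racked_tray_b tip_of 0.68 None [145.4, 214.5] 
lane_b silhouettes 0.94 [259.2, 152.5, 52.2, 67.8] None 753
lane_b silhouettes 0.68 [215.2, 156.4, 45.0, 62.3] None 730
lane_b tip_of 0.95 None [190.0, 216.3] 
lane_b tip_of 0.74 None [181.6, 261.1] 
tub silhouettes 0.75 [124.5, 218.2, 19.8, 20.2] None 302
tub silhouettes 0.44 [136.2, 247.0, 11.3, 14.0] None 87
tub tip_of 0.58 None [219.3, 129.7] 
0.95
```

```bash
python3 - <<'E'
import cv2
im=cv2.imread("pics/top0.png")[105:260,175:345]
cv2.imwrite("pics/topz.png",cv2.resize(im,None,fx=4,fy=3.8,interpolation=cv2.INTER_CUBIC)[:600])
E
```

```text
(no output)
```

View pics/topz.png

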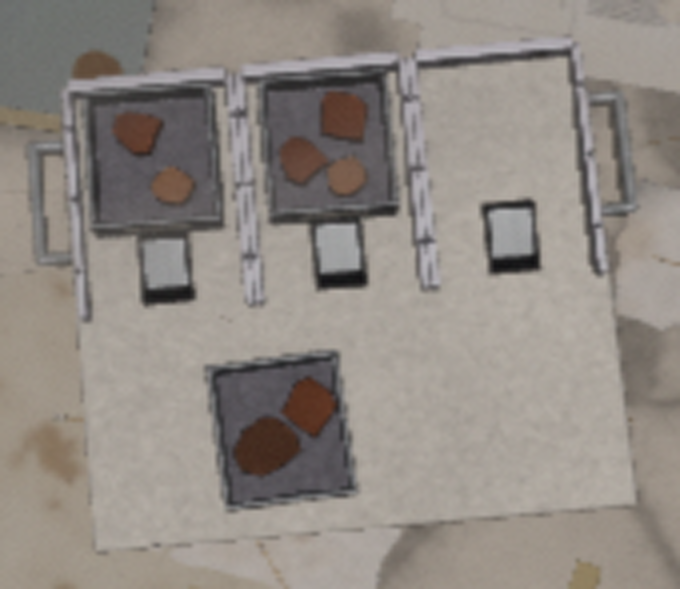

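View pics/wrist0.png

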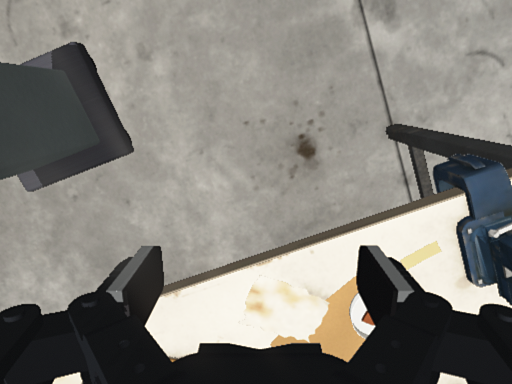

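```bash
cat > h.py <<'E'
from station import ctrl
import cv2, numpy as np
from scipy.optimize import least_squares
from scipy.spatial.transform import Rotation as R
def K(name):
    p=ctrl.camera_params(name); f=192/np.tan(np.radians(p["vertical_fov"]/2))
    return np.array([[f,0,p["cx"]],[0,f,p["cy"]],[0,0,1]]),p
def extr(name,obs=None):
    k,p=K(name)
    if name=="wrist":
        o=obs or ctrl.get_obs(); T=np.eye(4); T[:3,:3]=R.from_rotvec(o["tool_rot"]).as_matrix(); T[:3,3]=o["tool_pos"]
        W=np.linalg.inv(T@p["T_tool_cam"]); return k,cv2.Rodrigues(W[:3,:3])[0],W[:3,3]
    return k,np.array(p["rvec"]),np.array(p["tvec"])
def proj(P,e): return cv2.projectPoints(np.float64(P).reshape(-1,3),e[1],e[2],e[0],None)[0][:,0]
def w(pose,P):
    x,y,a=pose; P=np.float64(P).reshape(-1,3); c,s=np.cos(a),np.sin(a)
    return np.c_[x+c*P[:,0]-s*P[:,1],y+s*P[:,0]+c*P[:,1],P[:,2]]
def fit(P,uv,e,x0):
    r=least_squares(lambda p:(proj(w(p,P),e)-uv).ravel(),x0)
    return r.x,r.fun.reshape(-1,2)
RP=np.array([[-160,176,18],[-160,-176,18],[0,-168,38],[0,-57,38],[0,57,38],[0,168,38]])/1000
TP=np.array([[48,42,52],[48,-42,52],[-48,-42,52],[-48,42,52]])/1000
def inrack(r,t):
    c,s=np.cos(r[2]),np.sin(r[2]); d=np.array(t[:2])-r[:2]
    return np.array([c*d[0]+s*d[1],-s*d[0]+c*d[1],t[2]-r[2]])
E
python3 - <<'E'
from h import *
e=extr("top")
z=lambda L:np.array([[175+a/4,105+b/3.8] for a,b in L])
r,res=fit(RP,z([(98,550),(635,502),(600,272),(430,288),(254,303),(84,318)]),e,[.6,0,0])
print("rack",r,np.degrees(r[2]));print(res.round(2))
t,res=fit(TP,z([(207,368),(338,352),(354,493),(230,508)]),e,[.5,0,0])
print("tray",t,np.degrees(t[2]));print(res.round(2)); print("tray in rack",inrack(r,t),np.degrees(t[2]-r[2]))
o=ctrl.get_obs();print(R.from_rotvec(o["tool_rot"]).as_matrix().round(3))
E
```

```text
rack [ 0.59041071 -0.06786922  0.09142627] 5.238339616049866
[[-1.31  1.41]
 [ 1.1   1.04]
 [ 0.7  -0.74]
 [ 0.15 -0.84]
 [-0.06 -0.58]
 [-0.6  -0.42]]
tray [ 0.49728102 -0.03001309  0.12849881] 7.36243958691173
[[-0.15 -0.45]
 [ 0.15 -0.62]
 [ 1.23  0.27]
 [-1.23  0.77]]
tray in rack [-0.08928451  0.04620066  0.03707254] 2.124099970861864
[[ 0.     0.35   0.937]
 [ 0.     0.937 -0.35 ]
 [-1.     0.     0.   ]]
```

```bash
cat >> h.py <<'E'
RACK=np.array([0.5904,-0.0679,0.0914])
def todo(rx,ry,z,zang,rack=None):
    """shift/turn in tool axes to a pose: TCP at rack (rx,ry), world z, tool z axis at rack angle zang deg, x down"""
    rk=RACK if rack is None else rack
    o=ctrl.get_obs(); M=R.from_rotvec(o["tool_rot"]).as_matrix()
    g=w(rk,[rx,ry,z])[0]; a=rk[2]+np.radians(zang)
    zz=np.array([np.cos(a),np.sin(a),0]); xx=np.array([0,0,-1.]); G=np.c_[xx,np.cross(zz,xx),zz]
    d=g-o["tool_pos"]
    print("t",round(o["t"],2),"tcp",o["tool_pos"].round(4),"rack",(inrack(rk,[*o["tool_pos"][:2],0])*1e3).round(1)[:2],"F",o["contact_force"].round(1),"op",o["opening"].round(3))
    print("turn deg",np.degrees(R.from_matrix(M.T@G).as_rotvec()).round(2),"shift mm now-axes",(M.T@d*1e3).round(1),"after-turn axes",(G.T@d*1e3).round(1))
E
python3 -c "
from h import *
todo(-.089,.118,.231,-90)"
```

```text
Traceback (most recent call last):
  File "h.py", line 34, in todo
    print("t",round(o["t"],2),"tcp",o["tool_pos"].round(4),"rack",(inrack(rk,[*o["tool_pos"][:2],0])*1e3).round(1)[:2],"F",o["contact_force"].round(1),"op",o["opening"].round(3))
                                                                                                                                                            ^^^^^^^^^^^^^^^^^^
AttributeError: 'float' object has no attribute 'round'
```

```bash
python3 -m handwheel '[[0.05,[0,0,0],[7.1,0,0]],[0.05,[0,0,0],[7.1,0,0]],[0.05,[0,0,0],[7.1,0,0]],[0.05,[0,0,0],[7.1,0,0]],[0.05,[0,0,0],[7.1,0,0]],[0.05,[0,0,0],[7.1,0,0]],[0.05,[0,0,0],[7.1,0,0]],[0.05,[0,0,0],[7.1,0,0]],[0.05,[0,0,0],[7.1,0,0]]]'
python3 -c "
from h import *
todo(-.089,.118,.231,-90)"
```

```text
t: 1.7
tool_pos: [0.2188, 0.5854, 0.2313]
tool_rot: [1.141, 1.251, -1.141]
contact_force: [0.5, -1.1, -0.9]
opening: 0.0503Traceback (most recent call last):
  File "<string>", line 3, in <module>
    todo(-.089,.118,.231,-90)
    ~~~~^^^^^^^^^^^^^^^^^^^^^
  File "h.py", line 34, in todo
    print("t",round(o["t"],2),"tcp",o["tool_pos"].round(4),"rack",(inrack(rk,[*o["tool_pos"][:2],0])*1e3).round(1)[:2],"F",o["contact_force"].round(1),"op",o["opening"].round(3))
                                                                                                                                                            ^^^^^^^^^^^^^^^^^^
AttributeError: 'float' object has no attribute 'round'
```

```bash
sed -i 's/o\["opening"\].round(3)/round(o["opening"],4)/' h.py; python3 -c "
from h import *
todo(-.089,.118,.231,-90)"
```

```text
t 1.7 tcp [0.2188 0.5854 0.2313] rack [-310.4  684.5] F [ 0.5 -1.1 -0.9] op 0.0503
turn deg [ 0.01 -0.    0.  ] shift mm now-axes [3.000e-01 2.213e+02 5.666e+02] after-turn axes [3.000e-01 2.214e+02 5.665e+02]
```

```bash
python3 -m handwheel '[[0.05,[0,13.8e-3,35.4e-3],[0,0,0]],[0.05,[0,13.8e-3,35.4e-3],[0,0,0]],[0.05,[0,13.8e-3,35.4e-3],[0,0,0]],[0.05,[0,13.8e-3,35.4e-3],[0,0,0]],[0.05,[0,13.8e-3,35.4e-3],[0,0,0]],[0.05,[0,13.8e-3,35.4e-3],[0,0,0]],[0.05,[0,13.8e-3,35.4e-3],[0,0,0]],[0.05,[0,13.8e-3,35.4e-3],[0,0,0]]]'
python3 -m handwheel '[[0.05,[0,13.8e-3,35.4e-3],[0,0,0]],[0.05,[0,13.8e-3,35.4e-3],[0,0,0]],[0.05,[0,13.8e-3,35.4e-3],[0,0,0]],[0.05,[0,13.8e-3,35.4e-3],[0,0,0]],[0.05,[0,13.8e-3,35.4e-3],[0,0,0]],[0.05,[0,13.8e-3,35.4e-3],[0,0,0]],[0.05,[0,13.8e-3,35.4e-3],[0,0,0]],[0.05,[0,13.8e-3,35.4e-3],[0,0,0]],[0.05,[0,0,0],[0,0,0]],[0.05,[0,0,0],[0,0,0]]]'
python3 -c "
from h import *
todo(-.089,.118,.231,-90)
e=extr('wrist');cv2.imwrite('pics/w1.png',ctrl.get_image('wrist')[:,:,::-1])
t=[.4973,-.0300,.1285]
print(proj(w(t,TP),e).round(), proj(w(RACK,RP),e).round())
im=cv2.imread('pics/w1.png')
for p in np.vstack([proj(w(t,TP),e),proj(w(RACK,RP),e)]): cv2.circle(im,tuple(int(v) for v in p),3,(0,255,0),1)
cv2.imwrite('pics/w1a.png',cv2.resize(im,(800,600)))
"
```

```text
t: 2.37
tool_pos: [0.3568, 0.3127, 0.2315]
tool_rot: [1.137, 1.254, -1.136]
contact_force: [1.0, -0.2, 0.6]
opening: 0.05
t: 3.2
tool_pos: [0.4944, 0.0416, 0.2313]
tool_rot: [1.14, 1.253, -1.14]
contact_force: [-0.5, 0.2, 0.1]
opening: 0.0499
t 3.2 tcp [0.4944 0.0416 0.2313] rack [-85.6 117.8] F [-0.5  0.2  0.1] op 0.0499
turn deg [ 0.15 -0.01  0.02] shift mm now-axes [ 0.3 -3.4 -0.2] after-turn axes [ 0.3 -3.4 -0.2]
[[303. 196.]
 [302. 270.]
 [215. 272.]
 [209. 199.]] [[190. 108.]
 [205. 377.]
 [327. 385.]
 [332. 311.]
 [339. 222.]
 [347. 118.]]
```

View pics/w1a.png

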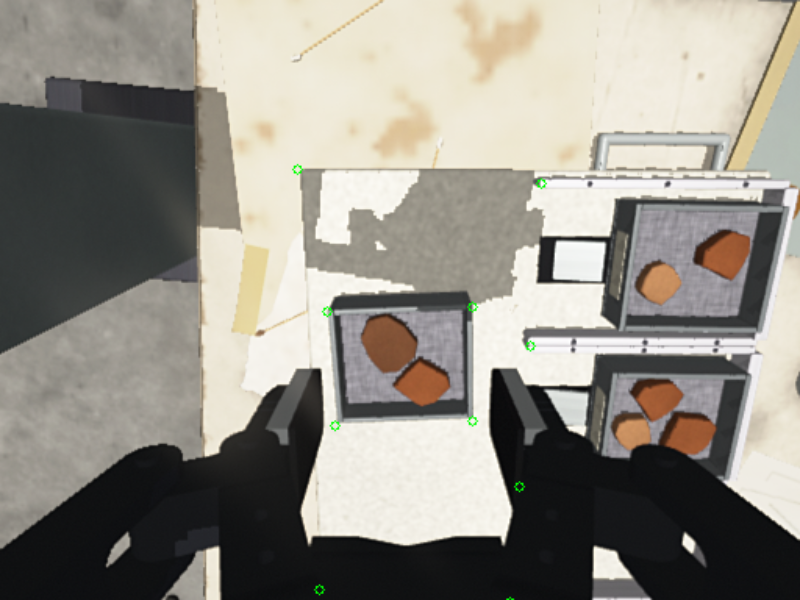

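```bash
cat >> h.py <<'E'
def rackpts(m):
    P=RP.copy(); P[2:,0]=m; return P
E
python3 - <<'E'
from h import *
et=extr("top"); ew=extr("wrist")
z=lambda L:np.array([[175+a/4,105+b/3.8] for a,b in L])
ut=z([(98,550),(635,502),(600,272),(430,288),(254,303),(84,318)])
uw=np.array([(303,169),(537,183),(526,341)])/1.5625
def f(p):
    P=w(p[:3],rackpts(p[3])); return np.r_[(proj(P,et)-ut).ravel(),(proj(P[[0,5,4]],ew)-uw).ravel()]
s=least_squares(f,[.59,-.068,.09,0]); print(s.x.round(4),np.degrees(s.x[2])); print(s.fun.reshape(-1,2).round(1))
def g(p):
    P=w(p[:3],rackpts(p[3])); return (proj(P[[0,5,4]],ew)-uw).ravel()
s2=least_squares(lambda p:np.r_[g(p),(p[3])*10],[.59,-.068,.09,0]); print("wrist only",s2.x.round(4),np.degrees(s2.x[2]))
t,res=fit(TP,np.array([(470,306),(470,415),(341,421),(332,310)])/1.5625,ew,[.5,0,0]);print("tray",t,np.degrees(t[2]),res.round(1))
print(inrack(s.x[:3],t),inrack(s2.x[:3],t))
E
```

```text
[ 0.5942 -0.0653  0.0968 -0.0064] 5.5489916420740135
[[-1.9  0.3]
 [ 0.3 -0.8]
 [-0.1 -0.1]
 [-0.6  0.1]
 [-0.8  0.6]
 [-1.4  0.9]
 [-0.3 -0.2]
 [ 0.3 -0.3]
 [ 0.2  2.6]]
wrist only [ 0.5955 -0.0641  0.1033 -0.0074] 5.916558439876609
tray [ 0.49760756 -0.02654724  0.1347904 ] 7.722920919709335 [[ 2.5 -1.7]
 [ 2.7  2.1]
 [-2.4  1.3]
 [-2.8 -0.8]]
[-0.09237346  0.04788703  0.03794222] [-0.09349495  0.04743387  0.03152697]
```

```bash
sed -i 's/^RACK=.*/RACK=np.array([0.5925,-0.0665,0.094])/' h.py; python3 -c "
from h import *
todo(-.091,.118,.030,-90)"; python3 - <<'E'
import cv2
im=cv2.imread("pics/w1.png")
cv2.imwrite("pics/w1z.png",cv2.resize(im[90:290,190:456],None,fx=3,fy=3,interpolation=cv2.INTER_CUBIC))
E
```

```text
t 3.25 tcp [0.4939 0.0428 0.2312] rack [-87.9 118. ] F [ 1.4  0.2 -0.6] op 0.0502
turn deg [ 0.12 -0.03  0.03] shift mm now-axes [ 2.012e+02 -3.000e+00  1.000e-01] after-turn axes [201.2  -3.1   0. ]
```

View pics/w1z.png

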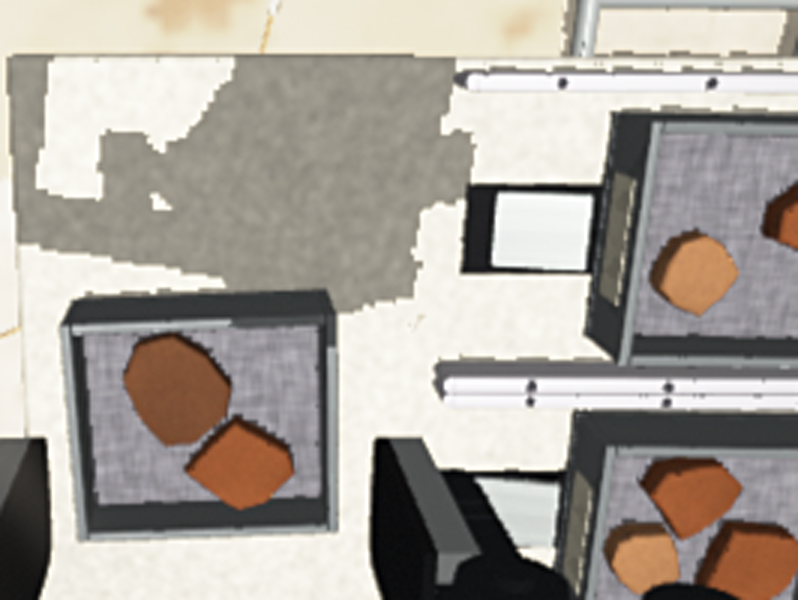

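```bash
python3 -m handwheel '[[0.05,[0.035,-0.003,0],[0,0,0]],[0.05,[0.035,0,0],[0,0,0]],[0.05,[0.035,0,0],[0,0,0]],[0.05,[0.035,0,0],[0,0,0]],[0.05,[0.031,0,0],[0,0,0]],[0.05,[0.02,0,0],[0,0,0]],[0.05,[0.01,0,0],[0,0,0]],[0.05,[0,0,0],[0,0,0]]]'
python3 -c "
from h import *
todo(-.091,-.061,.030,-90)
cv2.imwrite('pics/w2.png',ctrl.get_image('wrist')[:,:,::-1])
cv2.imwrite('pics/s2.png',cv2.resize(ctrl.get_image('scene')[130:280,170:370,::-1],None,fx=4,fy=4))"
```

```text
t: 3.92
tool_pos: [0.4884, 0.0442, 0.0278]
tool_rot: [1.134, 1.259, -1.139]
contact_force: [0.6, -0.1, 0.1]
opening: 0.0498
t 3.92 tcp [0.4884 0.0442 0.0278] rack [-93.2 120. ] F [ 0.6 -0.1  0.1] op 0.0498
turn deg [ 0.32 -0.06  0.3 ] shift mm now-axes [ -2.4   1.2 181. ] after-turn axes [ -2.2   2.2 181. ]
```

View pics/w2.png

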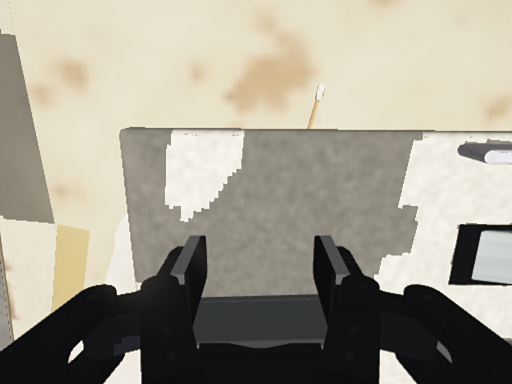

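View pics/s2.png

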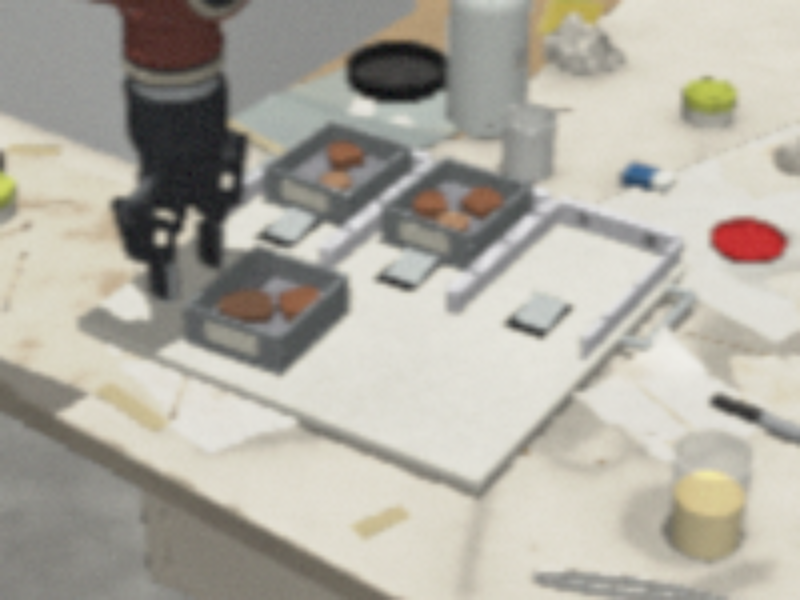

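```bash
python3 -m handwheel '[[0.05,[-0.001,0.001,0.005],[0.3,0,0]],[0.05,[0,0,0.004],[0,0,0]],[0.05,[0,0,0.004],[0,0,0]],[0.05,[0,0,0.004],[0,0,0]],[0.05,[0,0,0.004],[0,0,0]],[0.05,[0,0,0.004],[0,0,0]],[0.05,[0,0,0.005],[0,0,0]],[0.05,[0,0,0.005],[0,0,0]],[0.05,[0,0,0.005],[0,0,0]],[0.05,[0,0,0.005],[0,0,0]]]'
python3 -m handwheel '[[0.05,[0,0,0.005],[0,0,0]],[0.05,[0,0,0.005],[0,0,0]],[0.05,[0,0,0.005],[0,0,0]],[0.05,[0,0,0.005],[0,0,0]],[0.05,[0,0,0.003],[0,0,0]],[0.05,[0,0,0.001],[0,0,0]]]'
python3 -c "
from h import *
todo(-.091,-.061,.030,-90)
cv2.imwrite('pics/w3.png',ctrl.get_image('wrist')[:,:,::-1])
cv2.imwrite('pics/t3.png',cv2.resize(ctrl.get_image('top')[105:260,175:345,::-1],None,fx=4,fy=3.8))"
```

```text
t: 4.85
tool_pos: [0.496, -0.0022, 0.0313]
tool_rot: [1.141, 1.252, -1.141]
contact_force: [0.3, 2.6, 2.6]
opening: 0.0498
t: 5.35
tool_pos: [0.4983, -0.0262, 0.0312]
tool_rot: [1.141, 1.251, -1.141]
contact_force: [0.1, 2.6, 1.7]
opening: 0.0503
t 5.35 tcp [ 0.4983 -0.0262  0.0312] rack [-90.  49.] F [0.1 2.6 1.7] op 0.0503
turn deg [-0.12  0.    0.01] shift mm now-axes [  1.2  -0.8 110. ] after-turn axes [  1.2  -1.  110. ]
```

View pics/w3.png

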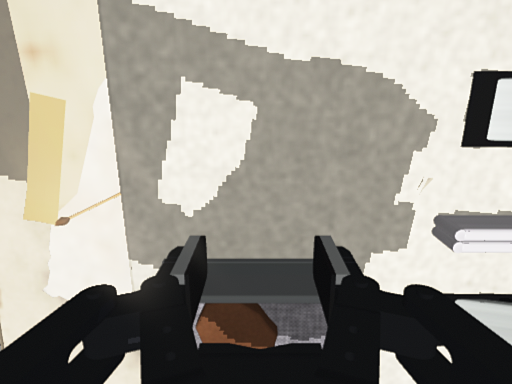

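View pics/t3.png

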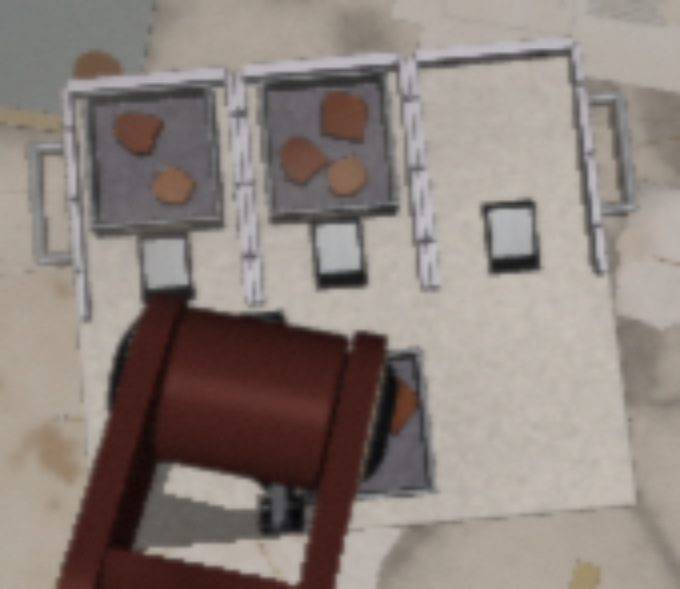

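```bash
python3 -m handwheel '[[0.05,[0,0,0.005],[0,0,0]],[0.05,[0,0,0.007],[0,0,0]],[0.05,[0,0,0.007],[0,0,0]],[0.05,[0,0,0.007],[0,0,0]],[0.05,[0,0,0.007],[0,0,0]],[0.05,[0,0,0.007],[0,0,0]],[0.05,[0,0,0.007],[0,0,0]],[0.05,[0,0,0.006],[0,0,0]],[0.05,[0,0,0.006],[0,0,0]],[0.05,[0,0,0.006],[0,0,0]]]'
python3 -m handwheel '[[0.05,[0,0,0.006],[0,0,0]],[0.05,[0,0,0.006],[0,0,0]],[0.05,[0,0,0.006],[0,0,0]],[0.05,[0,0,0.006],[0,0,0]],[0.05,[0,0,0.006],[0,0,0]],[0.05,[0,0,0.002],[0,0,0]],[0.05,[0,0,0.001],[0,0,0]],[0.05,[0,0,0],[0,0,0]]]'
python3 -c "
from h import *
todo(-.091,-.061,.030,-90)
cv2.imwrite('pics/w4.png',ctrl.get_image('wrist')[:,:,::-1])
cv2.imwrite('pics/t4.png',cv2.resize(ctrl.get_image('top')[105:260,175:345,::-1],None,fx=4,fy=3.8))"
```

```text
t: 6.28
tool_pos: [0.5043, -0.091, 0.0313]
tool_rot: [1.141, 1.252, -1.141]
contact_force: [0.1, 0.9, -1.2]
opening: 0.0498
t: 6.95
tool_pos: [0.5075, -0.1236, 0.0314]
tool_rot: [1.141, 1.251, -1.141]
contact_force: [-0.2, 0.1, 0.3]
opening: 0.05
t 6.95 tcp [ 0.5075 -0.1236  0.0314] rack [-90.  -48.8] F [-0.2  0.1  0.3] op 0.05
turn deg [-0.1   0.02 -0.02] shift mm now-axes [ 1.4 -1.  12.2] after-turn axes [ 1.4 -1.  12.2]
```

View pics/w4.png

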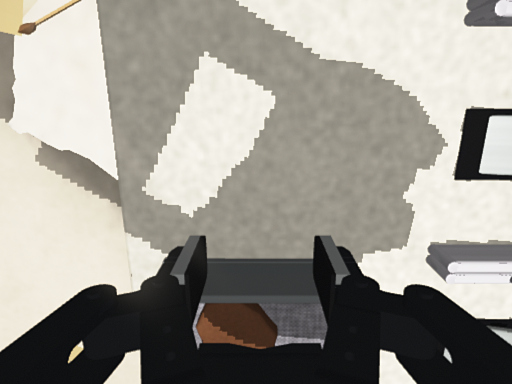

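View pics/t4.png

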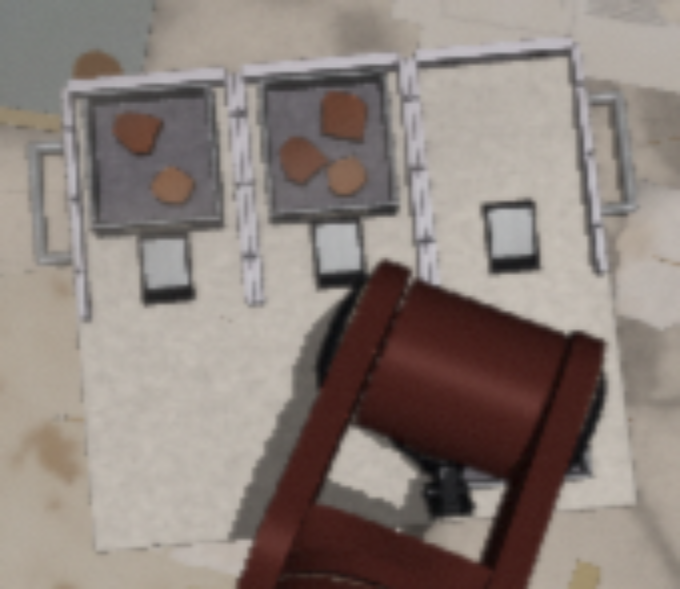

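```bash
python3 -m handwheel '[[0.05,[0,0,-0.02],[0,0,0]],[0.05,[-0.02,0,-0.01],[0,0,0]],[0.05,[-0.035,0,0],[0,0,0]],[0.05,[-0.035,0,0],[0,0,0]],[0.05,[-0.035,0,0],[0,0,0]],[0.05,[-0.035,0,0],[0,0,0]],[0.05,[-0.035,0,0],[0,0,0]],[0.05,[-0.01,0,0],[0,0,0]],[0.05,[0,0,0],[0,0,0]]]'
python3 -c "
from h import *
todo(-.091,-.061,.030,-90)
im=ctrl.get_image('wrist')[:,:,::-1].copy()
e=extr('wrist')
cv2.imwrite('pics/w5raw.png',im)
t=np.array([*w(RACK,[-.091,-.102,0])[0][:2],RACK[2]])
for p in np.vstack([proj(w(t,TP),e),proj(w(RACK,rackpts(-.004)),e)]): cv2.circle(im,tuple(int(v) for v in p),2,(0,255,0),1)
cv2.imwrite('pics/w5.png',cv2.resize(im,(800,600)))
cv2.imwrite('pics/t5.png',cv2.resize(ctrl.get_image('top')[105:260,175:345,::-1],None,fx=4,fy=3.8))"
```

```text
t: 7.8
tool_pos: [0.5067, -0.0939, 0.2411]
tool_rot: [1.142, 1.243, -1.136]
contact_force: [-0.4, -0.2, -0.2]
opening: 0.0496
t 7.8 tcp [ 0.5067 -0.0939  0.2411] rack [-88.  -19.3] F [-0.4 -0.2 -0.2] op 0.0496
turn deg [-0.07  0.22 -0.45] shift mm now-axes [211.2  -4.6  40.9] after-turn axes [211.1  -3.   41.7]
```

View pics/w5.png

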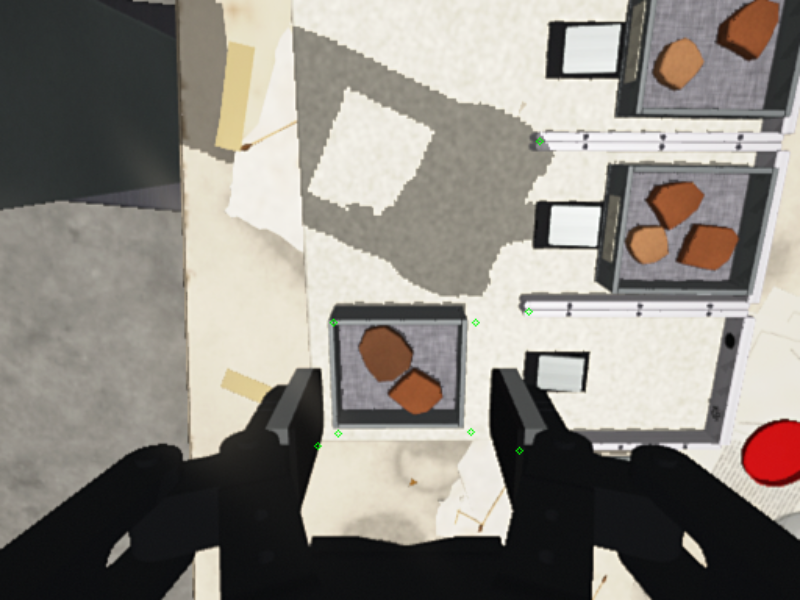

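View pics/t5.png

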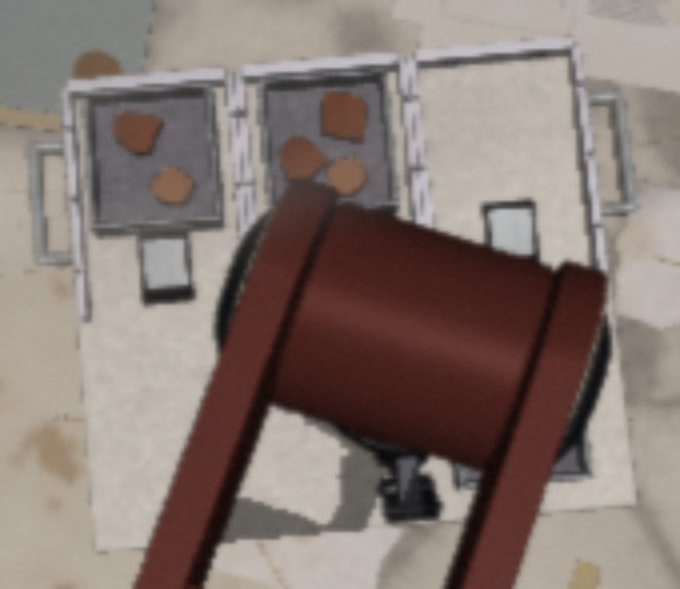

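```bash
python3 - <<'E'
import cv2
im=cv2.imread("pics/w5raw.png")
cv2.imwrite("pics/w5z.png",cv2.resize(im[180:300,195:395],None,fx=4,fy=4,interpolation=cv2.INTER_CUBIC))
cv2.imwrite("pics/w5y.png",cv2.resize(im[180:300,320:500],None,fx=4,fy=4,interpolation=cv2.INTER_CUBIC))
E
```

```text
(no output)
```

View pics/w5z.png

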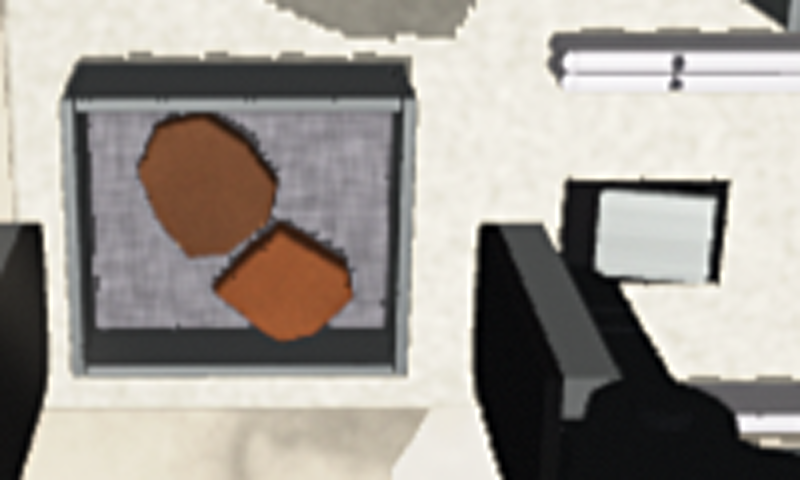

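View pics/w5y.png

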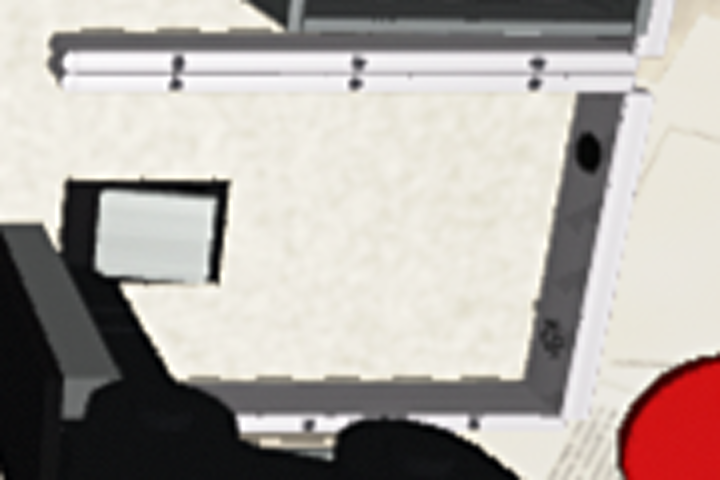

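```bash
cat >> h.py <<'E'
def back(uv,z,e):
    k,rv,tv=e; Rm=cv2.Rodrigues(rv)[0]; C=-Rm.T@tv
    d=(np.linalg.inv(k)@np.c_[np.float64(uv).reshape(-1,2),np.ones(len(np.float64(uv).reshape(-1,2)))].T).T@Rm
    return C+d*((np.asarray(z)-C[2])/d[:,2])[:,None]
E
python3 - <<'E'
from h import *
e=extr("wrist")
L=[("tray+y L",195+75/4,180+97/4,.052),("tray+y R",195+410/4,180+95/4,.052),("tray-y L",195+80/4,180+375/4,.052),("tray-y R",195+405/4,180+375/4,.052),
("railL inner front",320+80/4,180+91/4,.038),("railL inner back",320+620/4,180+90/4,.038),("railR inner top",320+300/4,180+413/4,.038),("railR inner top b",320+550/4,180+413/4,.038),("railR base",320+250/4,180+380/4,.018),("slot+ L",320+68/4,180+180/4,.018),("slot+ R",320+228/4,180+180/4,.018),("slot- R",320+218/4,180+283/4,.018)]
B=back([l[1:3] for l in L],[l[3] for l in L],e)
for l,b in zip(L,B): print(l[0],(inrack(RACK,[b[0],b[1],0])[:2]*1e3).round(1))
E
```

```text
tray+y L [-139.7  -56.1]
tray+y R [-52.2 -55.7]
tray-y L [-141.6 -137.7]
tray-y R [ -51.  -137.7]
railL inner front [ -4.3 -59.2]
railL inner back [142.4 -59. ]
railR inner top [  66.8 -158.5]
railR inner top b [ 139.9 -158.5]
railR base [  59.4 -159.4]
slot+ L [ -0.9 -93.3]
slot+ R [ 46.1 -93.3]
slot- R [  46.4 -126.5]
```

```bash
python3 -m handwheel '[[0.05,[0.035,0,0],[0,0,0]],[0.05,[0.035,0,0],[0,0,0]],[0.05,[0.035,0,0],[0,0,0]],[0.05,[0.035,0,0],[0,0,0]],[0.05,[0.03,0,0],[0,0,0]],[0.05,[0.025,0,0],[0,0,0]],[0.05,[0.01,0,0],[0,0,0]],[0.05,[0,0,0],[0,0,0]],[0.05,[0,0,0],[0,0,0]]]'
python3 -c "
from h import *
todo(-.092,-.061,.030,-90)"
```

```text
t: 8.65
tool_pos: [0.5036, -0.093, 0.0302]
tool_rot: [1.14, 1.254, -1.142]
contact_force: [0.5, 0.6, 0.1]
opening: 0.0503
t 8.65 tcp [ 0.5036 -0.093   0.0302] rack [-91. -18.] F [0.5 0.6 0.1] op 0.0503
turn deg [-0.08 -0.06  0.14] shift mm now-axes [ 0.1 -0.9 43. ] after-turn axes [ 0.2 -1.  43. ]
```

```bash
python3 -m handwheel '[[0.05,[0,0,0.01],[0,0,0]],[0.05,[0,0,0.008],[0,0,0]],[0.05,[0,0,0.006],[0,0,0]],[0.05,[0,0,0.004],[0,0,0]],[0.05,[0,0,0.004],[0,0,0]],[0.05,[0,0,0.004],[0,0,0]],[0.05,[0,0,0.004],[0,0,0]],[0.05,[0,0,0.002],[0,0,0]],[0.05,[0,0,0],[0,0,0]]]'
python3 -c "
from h import *
todo(-.092,-.061,.030,-90)"
python3 -m handwheel '[[0.05,[0,0,-0.02],[0,0,0]],[0.05,[-0.02,0,-0.01],[0,0,0]],[0.05,[-0.035,0,0],[0,0,0]],[0.05,[-0.035,0,0],[0,0,0]],[0.05,[-0.035,0,0],[0,0,0]],[0.05,[-0.035,0,0],[0,0,0]],[0.05,[-0.035,0,0],[0,0,0]],[0.05,[-0.01,0,0],[0,0,0]],[0.05,[0,0,0],[0,0,0]]]'
python3 -c "
from h import *
o=ctrl.get_obs();np.save('o6.npy',np.r_[o['tool_pos'],o['tool_rot']])
todo(-.23,-.109,.180,0)
im=ctrl.get_image('wrist')[:,:,::-1].copy()
cv2.imwrite('pics/w6raw.png',im)
cv2.imwrite('pics/w6z.png',cv2.resize(im[180:300,195:395],None,fx=4,fy=4,interpolation=cv2.INTER_CUBIC))
"
```

```text
t: 9.4
tool_pos: [0.5086, -0.1357, 0.0314]
tool_rot: [1.141, 1.251, -1.141]
contact_force: [0.9, -0.9, -0.5]
opening: 0.0498
t 9.4 tcp [ 0.5086 -0.1357  0.0314] rack [-90.1 -61. ] F [ 0.9 -0.9 -0.5] op 0.0498
turn deg [-0.09  0.04 -0.01] shift mm now-axes [ 1.4 -1.9 -0. ] after-turn axes [ 1.4 -1.9 -0. ]
t: 10.15
tool_pos: [0.5076, -0.1062, 0.2407]
tool_rot: [1.141, 1.243, -1.137]
contact_force: [0.3, -0.4, -0.3]
opening: 0.0498
t 10.15 tcp [ 0.5076 -0.1062  0.2407] rack [-88.2 -31.6] F [ 0.3 -0.4 -0.3] op 0.0498
turn deg [-90.08   0.51  -0.13] shift mm now-axes [  60.  -142.1   77.3] after-turn axes [  60.7  -77.4 -141.8]
```

View pics/w6z.png

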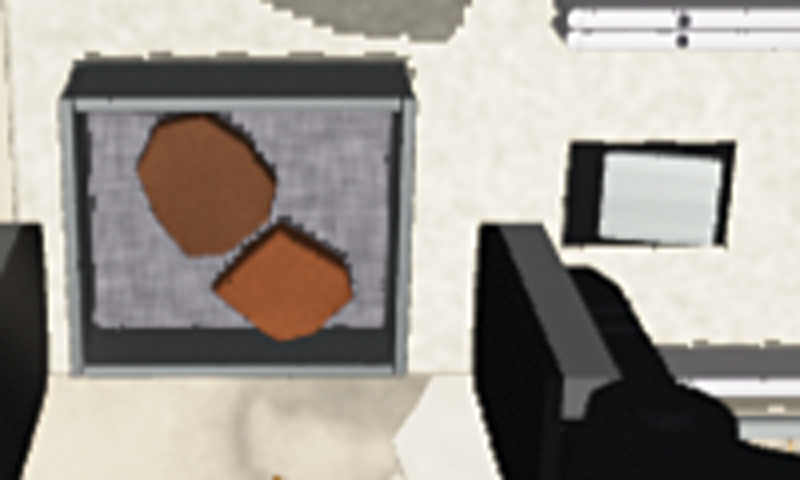

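```bash
python3 - <<'E'
from h import *
v=np.load("o6.npy"); e=extr("wrist",{"tool_pos":v[:3],"tool_rot":v[3:]})
L=[("tray+y L",195+75/4,180+97/4,.052),("tray+y R",195+410/4,180+96/4,.052),("tray-y L",195+80/4,180+375/4,.052),("tray-y R",195+405/4,180+375/4,.052),
("railL inner front",195+580/4,180+49/4,.038),("railR inner top",195+740/4,180+378/4,.038),("slot+ L",195+570/4,180+143/4,.018),("slot- L",195+565/4,180+245/4,.018)]
B=back([l[1:3] for l in L],[l[3] for l in L],e)
for l,b in zip(L,B): print(l[0],(inrack(RACK,[b[0],b[1],0])[:2]*1e3).round(1))
E
```

```text
tray+y L [-136.9  -71.9]
tray+y R [-47.9 -72. ]
tray-y L [-138.9 -155. ]
tray-y R [ -46.7 -155.4]
railL inner front [  0.1 -63.3]
railR inner top [  54.5 -165.2]
slot+ L [  4.3 -98.3]
slot- L [   5.  -131.3]
```

```bash
python3 -m handwheel '[[0.045,[0,0,0],[-7,0,0]],[0.045,[0,0,0],[-7,0,0]],[0.045,[0,0,0],[-7,0,0]],[0.045,[0,0,0],[-7,0,0]],[0.045,[0,0,0],[-7,0,0]],[0.045,[0,0,0],[-7,0,0]],[0.045,[0,0,0],[-7,0,0]],[0.045,[0,0,0],[-7,0,0]],[0.045,[0,0,0],[-7,0,0]],[0.045,[0,0,0],[-7,0,0]]]'
python3 -m handwheel '[[0.045,[0,0,0],[-7,0,0]],[0.045,[0,0,0],[-7,0,0]],[0.045,[0,0,0],[-6,0,0]],[0.045,[0,-0.026,-0.029],[0,0,0]],[0.045,[0,-0.026,-0.029],[0,0,0]],[0.045,[0,-0.025,-0.029],[0,0,0]],[0.045,[0,0,0],[0,0,0]],[0.045,[0,0,0],[0,0,0]]]'
python3 -c "
from h import *
todo(-.175,-.114,.032,0)
o=ctrl.get_obs();print(o['q'].round(2));e=extr('wrist')
im=ctrl.get_image('wrist')[:,:,::-1].copy()
cv2.imwrite('pics/w7raw.png',im)
cv2.imwrite('pics/w7.png',cv2.resize(im,(800,600),interpolation=cv2.INTER_CUBIC))
"
```

```text
t: 11.03
tool_pos: [0.5041, -0.105, 0.2323]
tool_rot: [0.198, 1.568, -0.196]
contact_force: [0.2, 0.4, -0.0]
opening: 0.0451
t: 11.7
tool_pos: [0.4242, -0.1905, 0.2331]
tool_rot: [-0.068, 1.574, 0.072]
contact_force: [0.4, -0.2, -0.3]
opening: 0.0449
t 11.7 tcp [ 0.4242 -0.1905  0.2331] rack [-179.2 -107.7] F [ 0.4 -0.2 -0.3] op 0.0449
turn deg [-0.3  -0.21 -0.17] shift mm now-axes [201.   -6.9   5. ] after-turn axes [201.1  -6.3   4.2]
[-0.58 -0.34  1.97 -0.    1.52 -2.24]
```

View pics/w7.png

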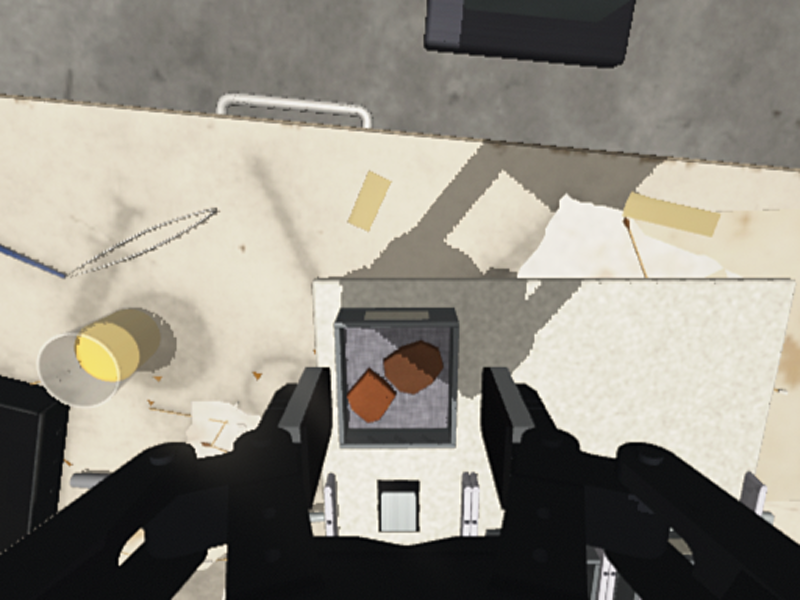

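```bash
python3 -m handwheel '[[0.045,[0.035,-0.006,0],[-0.3,0,0]],[0.045,[0.035,0,0],[0,0,0]],[0.045,[0.035,0,0],[0,0,0]],[0.045,[0.035,0,0],[0,0,0]],[0.045,[0.03,0,0],[0,0,0]],[0.045,[0.02,0,0],[0,0,0]],[0.045,[0.008,0,0],[0,0,0]],[0.045,[0,0,0],[0,0,0]],[0.045,[0,0,0],[0,0,0]]]'
python3 -c "
from h import *
todo(-.175,-.114,.032,0)
im=ctrl.get_image('wrist')[:,:,::-1].copy()
cv2.imwrite('pics/w8.png',im)
cv2.imwrite('pics/s8.png',cv2.resize(ctrl.get_image('scene')[130:280,170:370,::-1],None,fx=4,fy=4))
"
```

```text
t: 12.5
tool_pos: [0.4272, -0.1954, 0.0383]
tool_rot: [-0.077, 1.57, 0.078]
contact_force: [0.4, 0.4, -0.3]
opening: 0.0452
t 12.5 tcp [ 0.4272 -0.1954  0.0383] rack [-176.7 -112.8] F [ 0.4  0.4 -0.3] op 0.0452
turn deg [ 0.29 -0.03 -0.03] shift mm now-axes [ 6.3 -1.2  1.7] after-turn axes [ 6.3 -1.2  1.7]
```

View pics/w8.png

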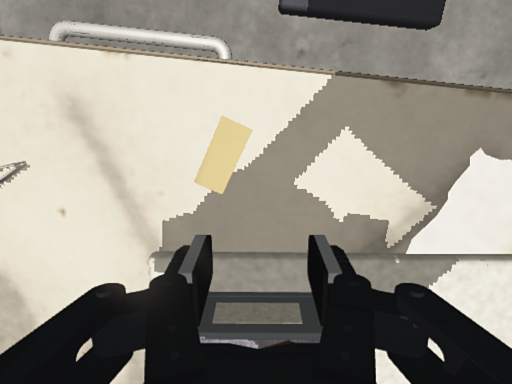

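View pics/s8.png

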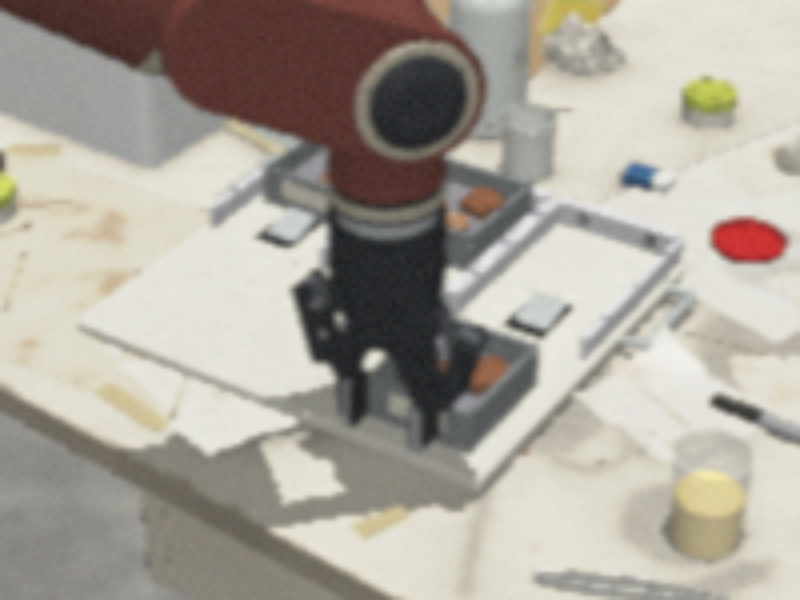

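```bash
python3 -m handwheel '[[0.045,[0.005,0,0.005],[0,0,0]],[0.045,[0,-0.001,0.005],[0,0,0]],[0.045,[0,0,0.005],[0,0,0]],[0.045,[0,0,0.004],[0,0,0]],[0.045,[0,0,0.004],[0,0,0]],[0.045,[0,0,0.005],[0,0,0]],[0.045,[0,0,0.006],[0,0,0]],[0.045,[0,0,0.006],[0,0,0]],[0.045,[0,0,0.006],[0,0,0]],[0.045,[0,0,0.006],[0,0,0]]]'
python3 -m handwheel '[[0.045,[0,0,0.003],[0,0,0]],[0.045,[0,0,0.001],[0,0,0]],[0.045,[0,0,0],[0,0,0]]]'
python3 -c "
from h import *
todo(.040,-.114,.033,0)
cv2.imwrite('pics/w9.png',ctrl.get_image('wrist')[:,:,::-1])
cv2.imwrite('pics/t9.png',cv2.resize(ctrl.get_image('top')[105:260,175:345,::-1],None,fx=4,fy=3.8))
cv2.imwrite('pics/s9.png',cv2.resize(ctrl.get_image('scene')[130:280,170:370,::-1],None,fx=4,fy=4))
"
```

```text
t: 13.43
tool_pos: [0.4791, -0.1919, 0.0333]
tool_rot: [-0.077, 1.57, 0.077]
contact_force: [-3.4, -0.1, 1.8]
opening: 0.0453
t: 13.68
tool_pos: [0.4831, -0.1914, 0.0332]
tool_rot: [-0.077, 1.569, 0.077]
contact_force: [0.6, 0.0, -0.1]
opening: 0.0449
t 13.68 tcp [ 0.4831 -0.1914  0.0332] rack [-120.6 -114.1] F [ 0.6  0.  -0.1] op 0.0449
turn deg [0.22 0.05 0.  ] shift mm now-axes [  0.4  -0.5 160.6] after-turn axes [2.000e-01 1.000e-01 1.606e+02]
```

View pics/t9.png

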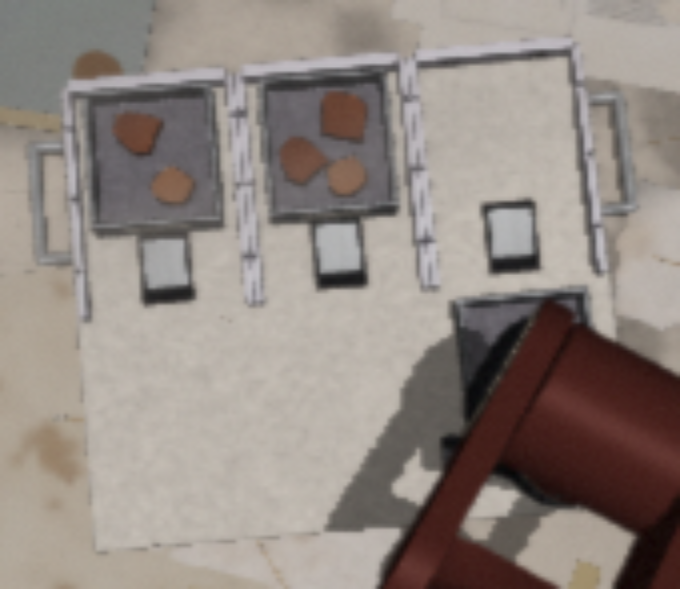

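View pics/s9.png

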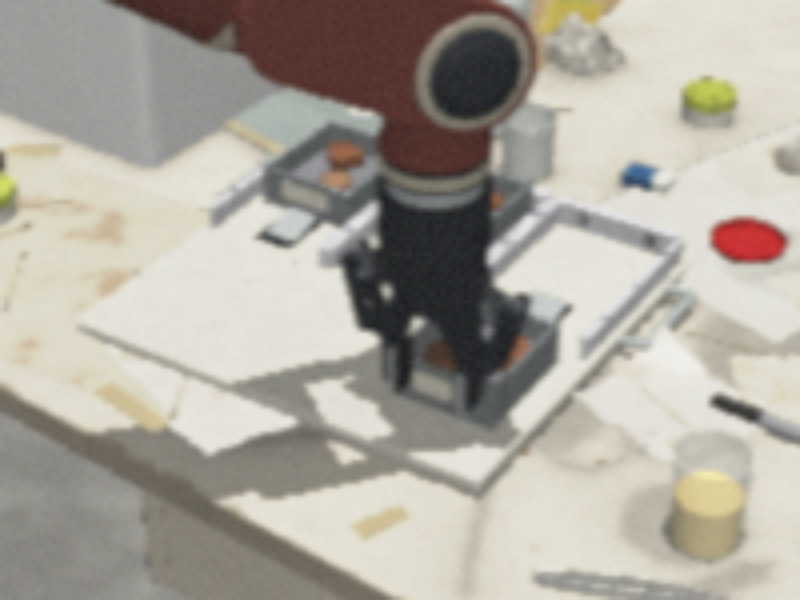

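View pics/w9.png

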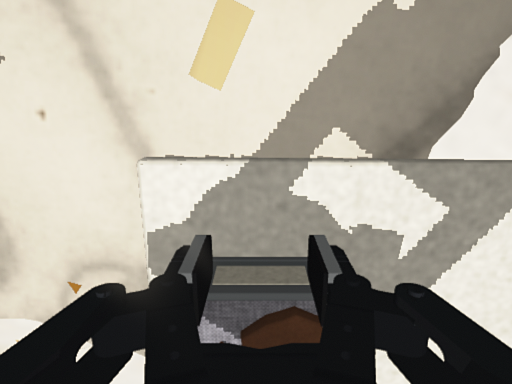

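```bash
python3 - <<'E'
from h import *
im=cv2.imread("pics/t9.png")
cv2.imwrite("pics/t9z.png",cv2.resize(im[180:340,400:640],None,fx=3.2,fy=3.2))
e=extr("top")
z=lambda L:np.array([[175+a/4,105+b/3.8] for a,b in L])
B=back(z([(455,299),(588,289),(430,288),(600,272),(407,60),(575,45)]),[.052,.052]+[.038]*4,e)
for b in B: print((inrack(RACK,[b[0],b[1],0])[:2]*1e3).round(1))
E
```

```text
[-15.4 -71.6]
[ -17.  -155.9]
[ -4.5 -57.6]
[  -4.4 -167.1]
[154.9 -59.2]
[ 154.4 -169.6]
```

View pics/t9z.png

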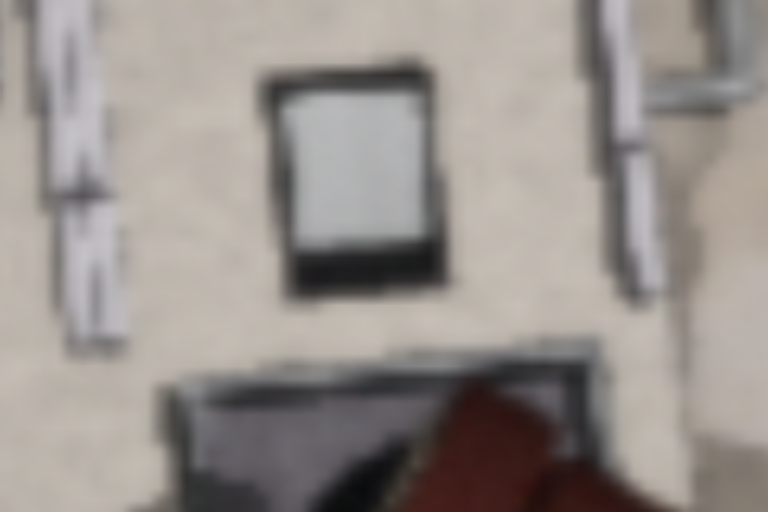

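```bash
python3 -m handwheel '[[0.045,[0,0,0.004],[0.3,0,0]],[0.045,[0,0,0.006],[0,0,0]],[0.045,[0,0,0.006],[0,0,0]],[0.045,[0,0,0.006],[0,0,0]],[0.045,[0,0,0.006],[0,0,0]],[0.045,[0,0,0.006],[0,0,0]],[0.045,[0,0,0.005],[0,0,0]],[0.045,[0,0,0.001],[0,0,0]],[0.045,[0,0,0],[0,0,0]]]'
python3 -c "
from h import *
todo(.040,-.114,.033,0)
cv2.imwrite('pics/t10r.png',ctrl.get_image('top')[:,:,::-1])
im=cv2.imread('pics/t10r.png')
cv2.imwrite('pics/t10.png',cv2.resize(im[110:210,270:345],None,fx=8,fy=6,interpolation=cv2.INTER_CUBIC))
cv2.imwrite('pics/w10.png',ctrl.get_image('wrist')[:,:,::-1])
"
```

```text
t: 14.58
tool_pos: [0.5231, -0.1878, 0.0335]
tool_rot: [-0.073, 1.569, 0.073]
contact_force: [-0.6, -1.0, -0.6]
opening: 0.0451
t 14.58 tcp [ 0.5231 -0.1878  0.0335] rack [ -80.4 -114.2] F [-0.6 -1.  -0.6] op 0.0451
turn deg [-0.07  0.05  0.02] shift mm now-axes [  0.6   0.4 120.4] after-turn axes [  0.5   0.2 120.4]
```

View pics/t10.png

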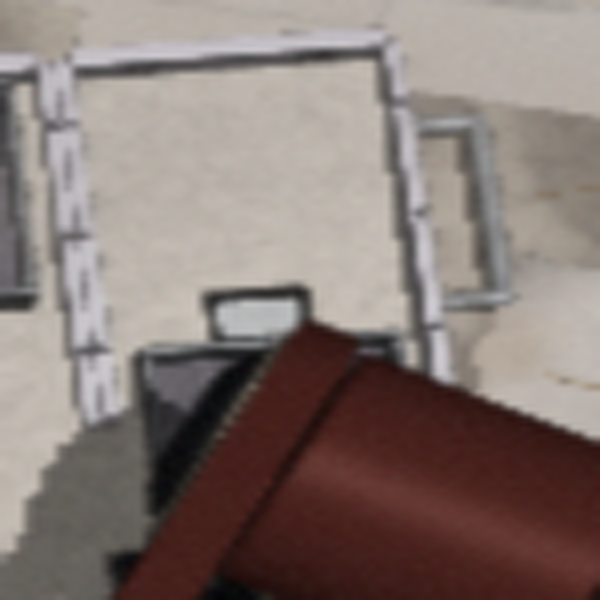

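View pics/w10.png

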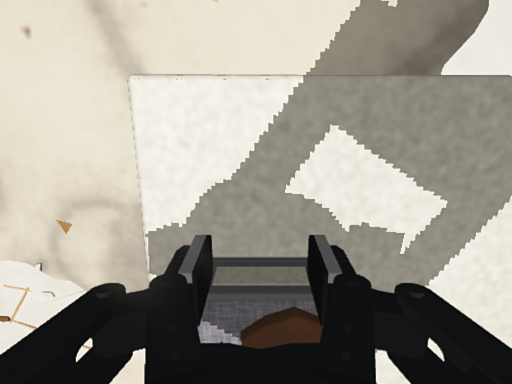

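```bash
python3 -m handwheel '[[0.045,[0,0,0.004],[0,0,0]],[0.045,[0,0,0.006],[0,0,0]],[0.045,[0,0,0.006],[0,0,0]],[0.045,[0,0,0.006],[0,0,0]],[0.045,[0,0,0.006],[0,0,0]],[0.045,[0,0,0.006],[0,0,0]],[0.045,[0,0,0.006],[0,0,0]],[0.045,[0,0,0.006],[0,0,0]],[0.045,[0,0,0.003],[0,0,0]],[0.045,[0,0,0.001],[0,0,0]]]'
python3 -c "
from h import *
todo(.040,-.114,.033,0)
cv2.imwrite('pics/t11r.png',ctrl.get_image('top')[:,:,::-1])
im=cv2.imread('pics/t11r.png')
cv2.imwrite('pics/t11.png',cv2.resize(im[110:210,270:345],None,fx=8,fy=6,interpolation=cv2.INTER_CUBIC))
cv2.imwrite('pics/w11.png',ctrl.get_image('wrist')[:,:,::-1])
"
```

```text
t: 15.52
tool_pos: [0.5728, -0.1831, 0.0334]
tool_rot: [-0.073, 1.57, 0.073]
contact_force: [-3.5, 0.5, 2.5]
opening: 0.0448
t 15.52 tcp [ 0.5728 -0.1831  0.0334] rack [ -30.6 -114.3] F [-3.5  0.5  2.5] op 0.0448
turn deg [-0.06  0.    0.01] shift mm now-axes [ 0.4  0.4 70.6] after-turn axes [ 0.4  0.3 70.6]
```

View pics/t11.png

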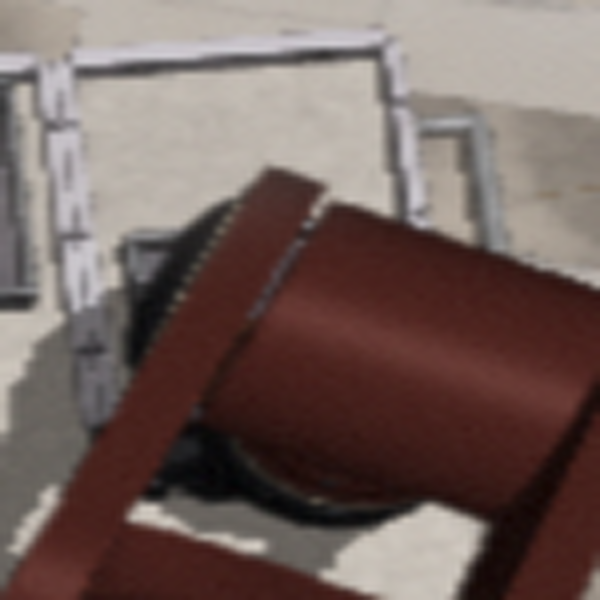

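View pics/w11.png

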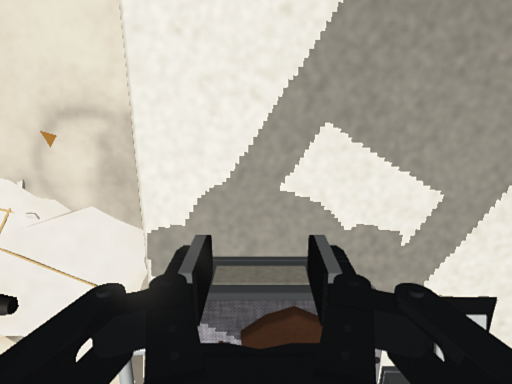

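```bash
python3 -m handwheel '[[0.045,[0,0,0.004],[0,0,0]],[0.045,[0,0,0.006],[0,0,0]],[0.045,[0,0,0.006],[0,0,0]],[0.045,[0,0,0.006],[0,0,0]],[0.045,[0,0,0.006],[0,0,0]],[0.045,[0,0,0.006],[0,0,0]],[0.045,[0,0,0.006],[0,0,0]],[0.045,[0,0,0.006],[0,0,0]],[0.045,[0,0,0.005],[0,0,0]],[0.045,[0,0,0.003],[0,0,0]]]'
python3 -c "
from h import *
todo(.040,-.114,.033,0)
cv2.imwrite('pics/w12.png',ctrl.get_image('wrist')[:,:,::-1])
cv2.imwrite('pics/s12.png',cv2.resize(ctrl.get_image('scene')[130:280,200:400,::-1],None,fx=4,fy=4,interpolation=cv2.INTER_CUBIC))
im=ctrl.get_image('top')[:,:,::-1]
cv2.imwrite('pics/t12.png',cv2.resize(im[110:210,270:345],None,fx=8,fy=6,interpolation=cv2.INTER_CUBIC))
"
```

```text
t: 16.45
tool_pos: [0.6267, -0.1781, 0.0333]
tool_rot: [-0.073, 1.569, 0.073]
contact_force: [0.1, 0.2, -0.7]
opening: 0.0454
t 16.45 tcp [ 0.6267 -0.1781  0.0333] rack [  23.6 -114.3] F [ 0.1  0.2 -0.7] op 0.0454
turn deg [-0.07  0.01  0.  ] shift mm now-axes [ 0.3  0.3 16.4] after-turn axes [ 0.3  0.3 16.4]
```

View pics/w12.png

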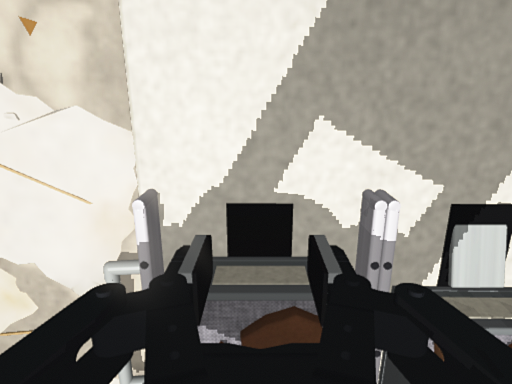

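View pics/s12.png

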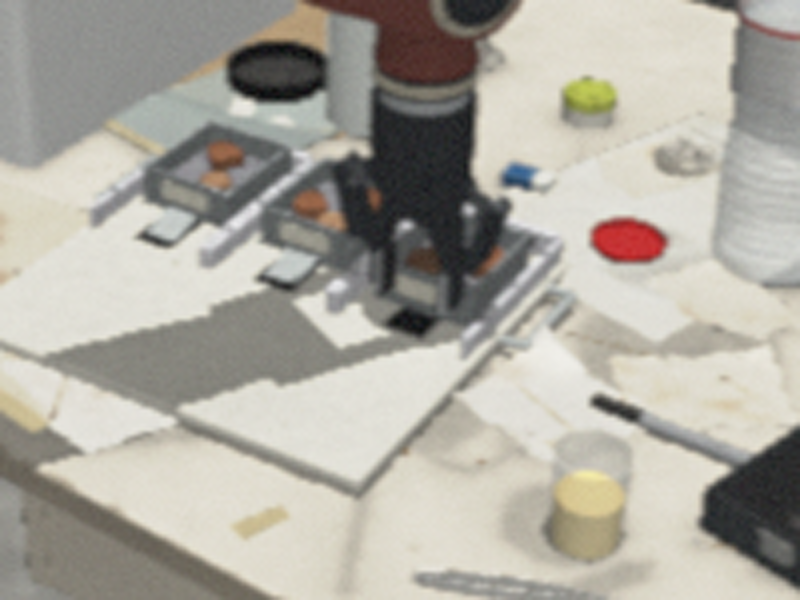

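View pics/t12.png

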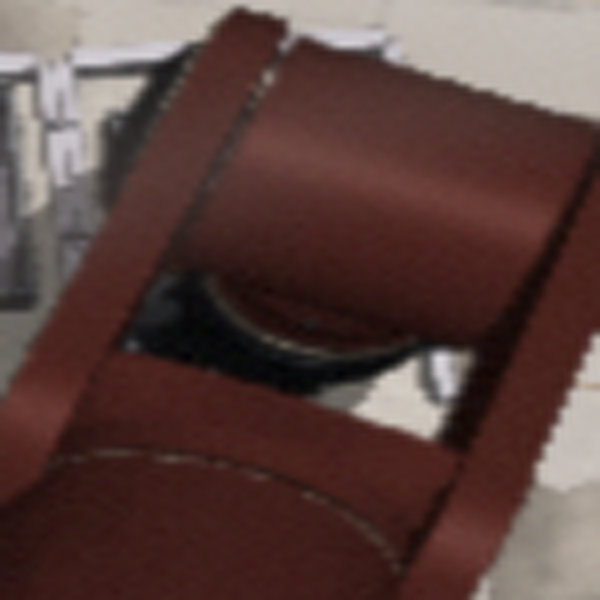

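```bash
python3 -m handwheel '[[0.045,[0,0,0.003],[0,0,0]],[0.045,[0,0,0.003],[0,0,0]],[0.045,[0,0,0.003],[0,0,0]],[0.045,[0,0,0.003],[0,0,0]],[0.045,[0,0,0.002],[0,0,0]],[0.045,[0,0,0.001],[0,0,0]],[0.045,[0,0,0],[0,0,0]]]'
python3 -c "
from h import *
todo(.040,-.114,.033,0)
cv2.imwrite('pics/w13.png',ctrl.get_image('wrist')[:,:,::-1])
cv2.imwrite('pics/s13.png',cv2.resize(ctrl.get_image('scene')[130:280,200:400,::-1],None,fx=4,fy=4,interpolation=cv2.INTER_CUBIC))
"
```

```text
t: 17.18
tool_pos: [0.6412, -0.1768, 0.0333]
tool_rot: [-0.073, 1.569, 0.073]
contact_force: [-0.4, 0.6, 0.2]
opening: 0.0449
t 17.18 tcp [ 0.6412 -0.1768  0.0333] rack [  38.2 -114.4] F [-0.4  0.6  0.2] op 0.0449
turn deg [-0.08  0.03  0.01] shift mm now-axes [0.3 0.4 1.8] after-turn axes [0.3 0.4 1.8]
```

View pics/w13.png

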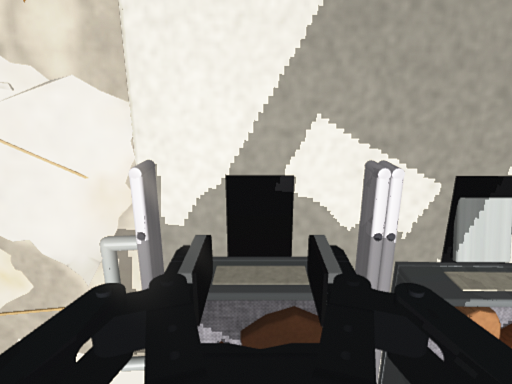

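View pics/s13.png

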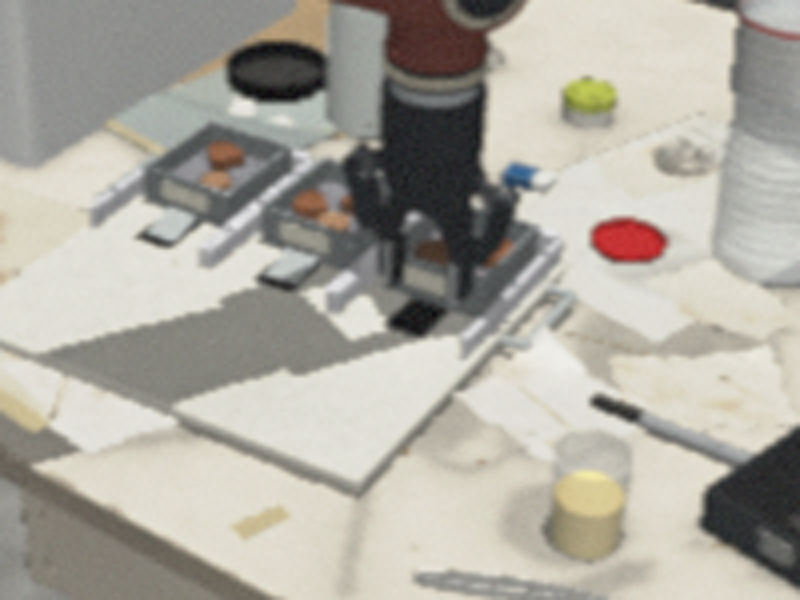

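```bash
python3 -m handwheel '[[0.045,[0,0,0.0015],[0,0,0]],[0.045,[0,0,0.0015],[0,0,0]],[0.045,[0,0,0.001],[0,0,0]],[0.045,[0,0,0],[0,0,0]],[0.045,[0,0,0],[0,0,0]]]'
python3 -c "
from h import *
todo(.040,-.114,.033,0)
cv2.imwrite('pics/w14.png',ctrl.get_image('wrist')[:,:,::-1])
"
```

```text
t: 17.7
tool_pos: [0.6451, -0.1764, 0.0333]
tool_rot: [-0.073, 1.569, 0.073]
contact_force: [-1.0, 0.9, 0.3]
opening: 0.045
t 17.7 tcp [ 0.6451 -0.1764  0.0333] rack [  42.  -114.4] F [-1.   0.9  0.3] op 0.045
turn deg [-0.08  0.02  0.  ] shift mm now-axes [ 0.3  0.4 -2. ] after-turn axes [ 0.3  0.4 -2. ]
```

View pics/w14.png

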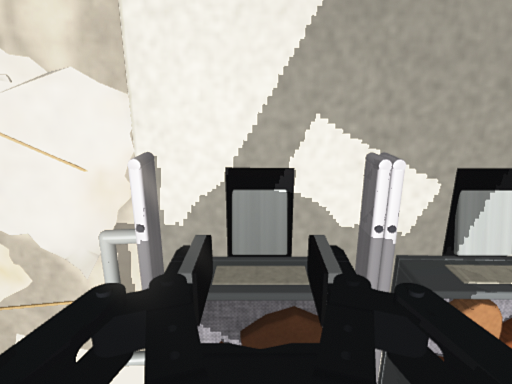

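```bash
python3 -m handwheel '[[0.045,[0,0,0.001],[0,0,0]],[0.045,[0,0,0.001],[0,0,0]],[0.045,[0,0,0],[0,0,0]],[0.045,[0,0,0],[0,0,0]],[0.045,[0,0,-0.01],[0,0,0]],[0.045,[0,0,-0.02],[0,0,0]],[0.045,[0,0,-0.02],[0,0,0]],[0.045,[0,0,-0.02],[0,0,0]],[0.045,[-0.02,0,-0.02],[0,0,0]],[0.045,[-0.035,0,0],[0,0,0]]]'
python3 -m handwheel '[[0.045,[-0.035,0,-0.02],[0,0,0]],[0.045,[-0.035,0,-0.02],[0,0,0]],[0.045,[-0.035,0,-0.03],[0,0,0]],[0.045,[-0.035,0,-0.03],[0,0,0]],[0.045,[0,0,-0.03],[0,0,0]],[0.045,[0,0,0],[0,0,0]],[0.045,[0,0,0],[0,0,0]]]'
python3 -c "
from h import *
todo(.040,-.114,.033,0)
cv2.imwrite('pics/w15.png',ctrl.get_image('wrist')[:,:,::-1])
cv2.imwrite('pics/s15.png',cv2.resize(ctrl.get_image('scene')[130:280,200:400,::-1],None,fx=4,fy=4,interpolation=cv2.INTER_CUBIC))
im=ctrl.get_image('top')[:,:,::-1]
cv2.imwrite('pics/t15.png',cv2.resize(im[105:260,175:345],None,fx=4,fy=3.8,interpolation=cv2.INTER_CUBIC))
"
```

```text
t: 18.58
tool_pos: [0.5498, -0.1824, 0.0822]
tool_rot: [-0.067, 1.582, 0.077]
contact_force: [0.3, 0.2, -0.6]
opening: 0.0451
t: 19.17
tool_pos: [0.4328, -0.1962, 0.2221]
tool_rot: [-0.072, 1.567, 0.07]
contact_force: [0.6, 0.1, -0.0]
opening: 0.045
t 19.17 tcp [ 0.4328 -0.1962  0.2221] rack [-171.2 -114.1] F [ 0.6  0.1 -0. ] op 0.045
turn deg [-0.17  0.14  0.08] shift mm now-axes [189.6   1.  210.7] after-turn axes [1.891e+02 1.000e-01 2.112e+02]
```

View pics/w15.png

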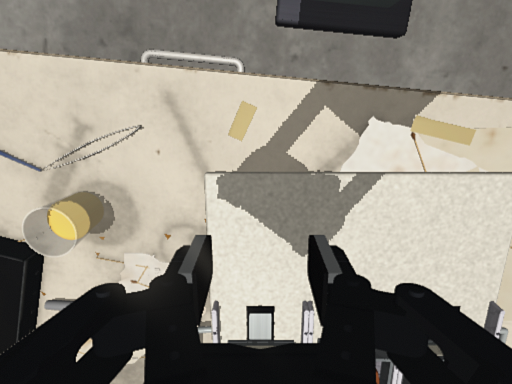

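View pics/s15.png

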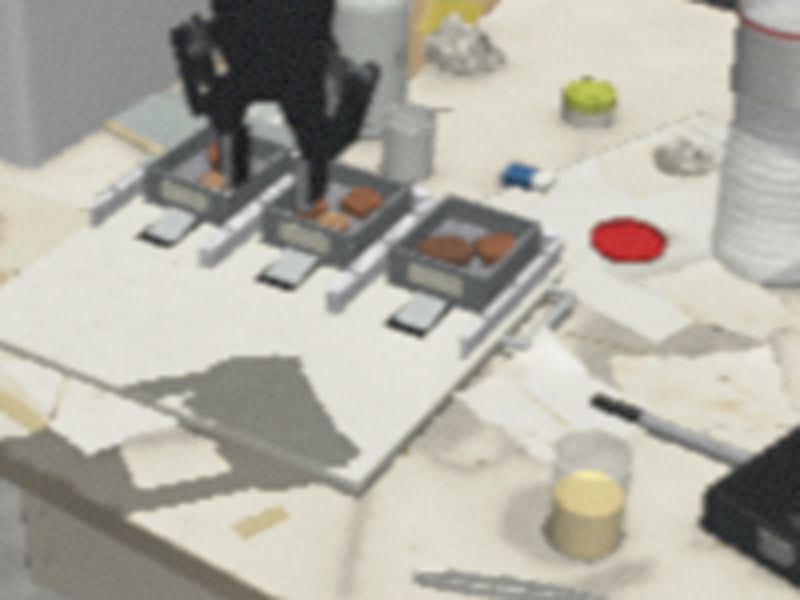

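View pics/t15.png

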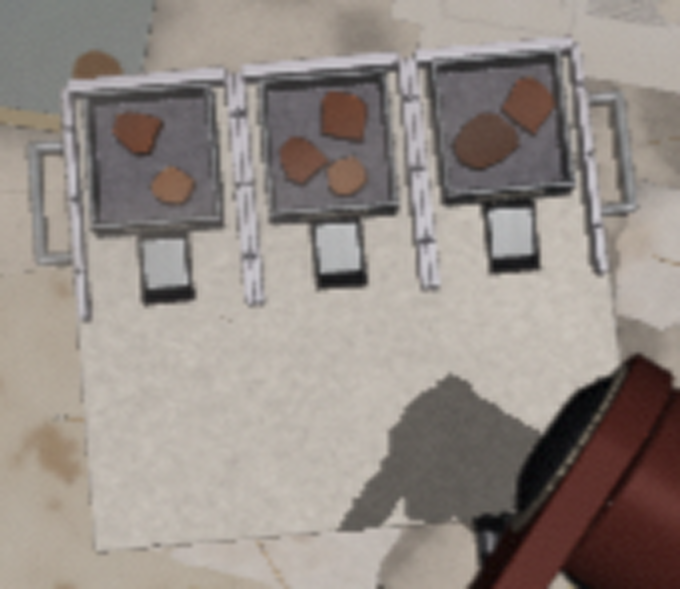

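The tray now sits in the right-hand lane like its two neighbours. The catch is up behind it, both rail gaps are open, and the gripper is clear, so I'm handing the job in.

```bash
python3 -c "
from station import ctrl
print(ctrl.finish_job(), ctrl.get_obs()['t'])"
```

```text
the job is handed in; nothing more can be done
the job is handed in; nothing more can be done
```

The tray is racked in the empty right-hand lane, and the catch has sprung up behind it. I handed the job in at about 19.3 s of the 61 s allowed; no verdict was reported.

- **Pushing:** I pushed the tray sideways across the apron with both fingertips until it was about 1 mm from the lane's centre line. Then I went round behind it and pushed it straight in, keeping the two fingers either side of the catch. After the catch came up I pushed 2 mm more for margin, backed out and lifted clear.
- **Position:** The last pictures show the tray square in the lane and level with its neighbours, with gaps to both rails. The gaps I measured on the way in were about 7 to 8 mm a side.
- **Force:** The highest contact force I read was about 4 N; I read it only between moves.
- **Bystanders:** The racked trays look unmoved, and so do the cup, tweezers and marker. The tub and vial were outside my last views, but the arm did not go near them after it first came in high over the rack.

**Checks that disagreed:** The wrist and top cameras put the rack up to 5 mm and 0.5° apart. The deck's front edge and the lane mouths also measured about 4 to 6 mm closer together than the nominal sizes. Because of this I worked from the tray's position relative to the rails, and stopped on sight of the catch; it came up about 2 mm further in than I had reckoned.

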